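# Reset the line laser on its mast

## Task

The line laser on the bench stand is clamped too low. Take hold of its cam lever, swing the lever fully open while bearing the carriage so that the laser does not drop, and raise it until the top edge of the collar is level with the lower edge of the masking tape on the mast. Keep it at that mark while you swing the lever fully shut again, leave the bystanders alone, and finish still gripping the shut lever.

Things in the scene. Friction and masses are not known exactly. Their poses are not given: they have to be found in the camera images.
- stand: the laser stand, fixed to the bench: round grey cast base 160 mm across with a hub 46 mm high, upright steel mast 25 mm across up to z = 0.276, black end cap to z = 0.279. Origin: centre of the base's underside, on the mast's axis; z up; its x points from the mast towards the laser. Stands turned by up to 0.35 rad either way from facing straight ahead
- carriage (a joint): slide of the carriage up the mast, m, 0 at the bottom stop, 0.150 at most. The carriage (black split collar 45 mm across and 64 mm high, with a grey line laser 65 mm square and 62 mm high on a bracket on its stand-x side) weighs 0.5 kg with the lever and sinks by itself when the cam is loose. Its collar's underside is 50 mm above the bench at 0
- cam_lever (a joint): hinge of the lever about the upright pin, rad. 0 = fully open: lever points away from the laser, along the stand's -x. Grows anticlockwise seen from above to the stop at 1.40 = fully shut, about along the stand's -y. It starts shut. The cam bites on the mast from about 0.6, hardest at 1.18; shut it holds the carriage against about 20 N, below 0.55 the carriage is free. It stays where it is left
- lever_pin (a point): point on the lever's hinge axis at the lever's mid height, on the carriage: 30 mm from the mast's axis along the stand's -x, and 30 mm below collar_top
- lever_grip (a point): where to hold the lever: mid thickness and height, 90 mm from the pin. Aluminium bar with upright flat sides, 13 mm thick, 22 mm high from 48 to 116 mm from the pin. Clear beside it and down to flat things on the bench, over 70 mm below; the mast stands 93 mm off when shut, 120 mm when open. x axis along the lever to the pin, z up. About 5 N here turn it through the bite
- collar_top (a point): point on the mast's axis at the height of the collar's top edge; moves with the carriage
- tape_mark: strip of pale masking tape wound once round the mast, 10 mm high, flat on the steel (it does not stop the collar). Origin: on the mast's axis at the tape's LOWER edge, which is the mark. It lies 35 to 110 mm above the collar's top edge at the start
- block_plane: bystander: block plane, 46x155x51 mm, loose
- sanding_block: bystander: cork sanding block, 62x112x31 mm, loose
- tape_measure: bystander: tape measure, 40x75x68 mm, loose
- masking_roll: bystander: roll of masking tape, 96 mm across, 25 mm high, loose
- carpenter_pencil: bystander: flat pencil, 173 mm long, 8 mm high, loose

How it is judged:
By the outcome, as a careful person would: the job done as asked, in the order asked, and still so for the second after the job is handed in, while the arm keeps its last pose, push and grip.
It also fails if it takes over 51 s, if anything falls off the work surface, if the arm or the gripper's body presses on something with over 40 N, if the wrist force passes 120 N, or if a joint passes its speed limit or range.

## Robot

A 6-joint arm with a two-finger parallel gripper is mounted at the origin on a cart in front of the work surface, level with it; the furniture and walls round the work are solid. World frame = base frame: x ahead of the robot, y to its left, z up, the work surface at z = 0. Lengths are in m, angles in degrees, forces in N, time in s.
With the tool pointing down it reaches from about 0.35 to 0.875 m from the base axis. Payload 4.2 kg.
Tool frame: the origin (TCP) lies midway between the tips of the shut fingers; the grasp point (between the pads) lies 19 mm behind it (r.pinch_z is the distance from the TCP to the grasp point, in m); z points along the fingers, y is the line along which they close (so a half turn about z gives the same grasp; the last joint's range is limited). The gripper opens to 87 mm and grips with 3 to 60 N. Pads are 19 mm wide; open, the fingers measure 117 mm over their backs; the gripper's body (75 mm by 190 mm) begins 51 mm behind the grasp point.
Start: joints at [-52.449, 22.042, 0.453, 0, -68.411, -14.817], TCP at [0.242, -0.576, 0.191] pointing down, gripper open.
Joint ranges: [-179.83, 179.83], [-69.29, 118.12], [-61.27, 80.66], [-181.25, 117.63], [-171.15, -9.14], [-177.46, 177.46]. Speed limits (degrees/s): [159.86, 159.86, 180, 180, 180, 180].

## Interface

Orientations are given as a 3x3 rotation matrix whose columns are the frame's x, y, z axes.
In Python, from station import r, imaging, models gives the robot as it stands. The module is installed in compiled form; this text tells all that it offers.
- The arm moves only by the tool apply_moves, never from a script. Its argument "moves" is a list of rows, each a list of 2 entries, a list of its own where there are three numbers: the shift along the tool's x, y, z in m, then the turn about the tool's z in degrees. A call has 1 to 5 rows; each row shifts and turns the commanded pose from where the row before left it, along the tool's axes as they then stand; what a row does not reach is not made up. A row lasts 1/12 s, in which the tool goes at most 41.7 mm and 7.16 degrees, less where a joint would pass 70% of its speed; a pose out of reach is approached as far as the arm can. A call is refused whole if a number of a shift passes 0.0417 or a number of a turn 7.16, either way. A call with a gripper value outside its range is refused whole. "hand" is the finger opening in m, from 0 to 0.087, set as the call begins (left out, the last holds). The fingers move at their own pace and stop on an object; the grip force is fixed at half the most. Time passes only in rows, so rows that do not move let the fingers close. It gives the time, the measured TCP pose, the force, the opening and the grip force at its end, in the units of the state.
- r.sense(): the state, without advancing time (a new reading comes with each control period).
- imaging.capture(name): name is "side" or "top" or "wrist"; returns a dict with "frame" (400x640x3 uint8, blue, green, red), "intrinsics" (3x3 intrinsics, pixels), "eye" and "orientation" of the camera in the world. Camera axes: x right, y down, z forward; pixel columns grow to the right and rows downward; lengths in m; the calibration is good to about 2 mm. A picture is of the moment at which its call begins. There is no depth.
- r.finish_job(): hands the job in; it is judged then, once.
Trained networks look in a picture, given as the dict that the camera call returned (one of the last four; its "shot" number tells which), for a name from the list of things; names that differ only in an ending like _2 or _b are one class to them, and where a whole thing is asked for, a point or a joint stands for the part that bears it (a point fixed in the world has none). Each returns a list of dicts, best first, with "confidence" (0 to 1); they miss things now and then, are a little off and sometimes report something else, mostly with a low value. They report only what shows in the picture. A call takes as long as a camera call.
- models.cut_out(picture, target): "region" (400x640 bool, what is visible of it) and "extent" ([left, top, width, height] as shares, 0 to 1, of the picture: columns of its width, rows of its height, round what is visible of it).
- models.place_of(picture, target): "at" ([column, row] as shares, 0 to 1, of the picture: columns of its width, rows of its height: a listed point, or the origin of a listed thing).
The state is a dict: "time_s": time; "joints": joint angles; "joint_velocities": joint speeds; "effort": joint torques, N m; "tcp_pos": TCP position; "ee_rot": TCP orientation; "wrist_force": force on the tool from outside, world axes, zero at the start; "moment": the same for the moment, N m; "gripper_width": opening from 0.0 (shut) to 1.0 (fully open); "gripper_force": force on a finger pad.
Only numpy, scipy, OpenCV 4.12 (cv2) and the standard library are available. Lean on these libraries where they do the work, as an engineer would, in place of code of your own. Each camera call takes 0.05 s, during which the arm holds its last target. There are 200 camera calls.

## Working session

There is one attempt and no reset: what is moved stays moved. The work goes in short steps, Python scripts to look and compute and a tool call to move; the robot and the scene stay as the last step left them, time stands still between calls to the robot, and variables do not carry over. Pictures are saved under pics/ and viewed, at most 10 in all, crops included, and the job is handed in when it is done.

Besides the shell and the picture viewer there is one more tool, called after ">>>" as name([rows], argument=value, ...), one row to a line, values as JSON. apply_moves: Moves the arm, as the interface text tells. Its arguments: {"type":"object","properties":{"moves":{"type":"array"},"hand":{"type":"number"}},"required":["moves"]}

```bash
mkdir -p pics
cat > h.py <<'E'
import numpy as np, cv2
from station import r, imaging, models
def ray(p,u,v):
    K=p["intrinsics"];d=np.array(p["orientation"])@np.linalg.inv(K)@np.array([u,v,1.]);return np.array(p["eye"]),d/np.linalg.norm(d)
def proj(p,X):
    c=np.array(p["orientation"]).T@(np.array(X)-np.array(p["eye"]));q=np.array(p["intrinsics"])@c;return q[:2]/q[2]
def tri(obs):
    A=np.zeros((3,3));b=np.zeros(3)
    for o,d in obs:
        M=np.eye(3)-np.outer(d,d);A+=M;b+=M@o
    X=np.linalg.solve(A,b);return X,[float(np.linalg.norm((np.eye(3)-np.outer(d,d))@(X-o))) for o,d in obs]
def pts(p,names):
    o={}
    for n in names:
        l=models.place_of(p,n)
        if l: o[n]=(l[0]["at"][0]*640,l[0]["at"][1]*400,l[0]["confidence"])
    return o
E
cat > a.py <<'E'
from h import *
N=["stand","lever_pin","lever_grip","collar_top","tape_mark"]
P={};O={}
for c in ["side","top"]:
    p=imaging.capture(c);P[c]=p;cv2.imwrite(f"pics/{c}0.png",p["frame"]);O[c]=pts(p,N)
    print(c,np.round(p["eye"],3),np.round(p["orientation"],2).tolist(),p["intrinsics"][0][0]);print({k:np.round(v,2).tolist() for k,v in O[c].items()})
for n in N:
    if n in O["side"] and n in O["top"]:
        X,e=tri([ray(P[c],*O[c][n][:2]) for c in P]);print(n,X.round(4),np.round(e,4))
s=r.sense();print(s["time_s"],s["tcp_pos"],np.round(s["ee_rot"],3),s["wrist_force"],s["gripper_width"],r.pinch_z)
E
python3 a.py
```

```text
side [0.298 1.043 0.8  ] [[-0.97, -0.12, 0.2], [-0.24, 0.52, -0.82], [-0.0, -0.85, -0.53]] 372.5795754676362
{'stand': [299.9, 219.6, 0.73], 'lever_pin': [311.1, 191.0, 0.95], 'lever_grip': [265.28, 323.8, 0.72], 'collar_top': [299.58, 184.88, 0.71], 'tape_mark': [298.62, 165.12, 0.4]}
top [0.362 0.064 1.332] [[0.03, -0.99, 0.13], [-1.0, -0.03, -0.01], [0.01, -0.13, -0.99]] 391.47983010627456
{'stand': [347.52, 175.0, 0.68], 'lever_pin': [348.42, 172.0, 0.72], 'lever_grip': [374.98, 180.92, 0.71], 'collar_top': [346.69, 164.52, 0.79]}
stand [ 0.6334 -0.0379 -0.013 ] [0.0036 0.0036]
lever_pin [ 0.6014 -0.0321  0.1233] [0.0108 0.0108]
lever_grip [ 0.8514 -0.2497 -0.9201] [0.0734 0.0734]
collar_top [ 0.63   -0.0232  0.1469] [0.0009 0.0009]
0.6 [ 0.24155175 -0.57641497  0.19075306] [[-0.922 -0.386  0.   ]
 [-0.386  0.922 -0.   ]
 [-0.    -0.    -1.   ]] [-0.35305919  0.00636216  0.12839741] 0.993937446445574 0.0187
```

View pics/side0.png

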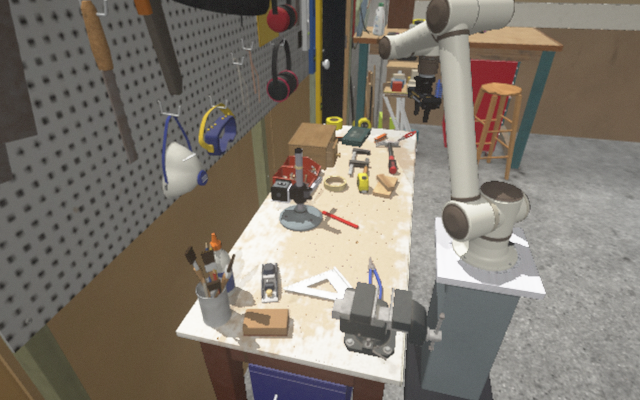

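View pics/top0.png

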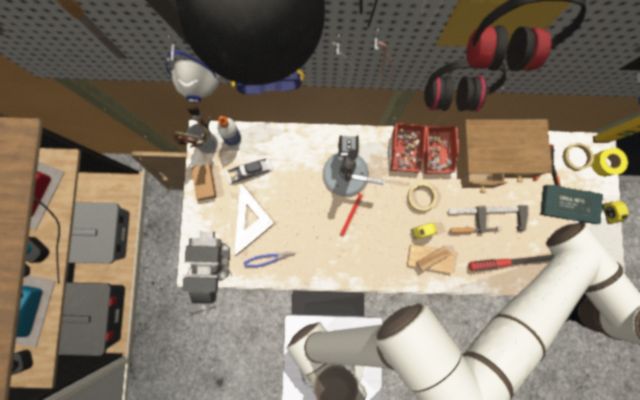

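Side view: stand base at (300,218), mast up to (299,150), laser at (283,190). Top view: base at (346,172), lever running right to about (383,181), red pencil at (352,215). I'll take a closer look, including the wrist view.

```bash
cat > b.py <<'E'
from h import *
import sys
s=imaging.capture("side");t=imaging.capture("top");w=imaging.capture("wrist")
a=cv2.resize(s["frame"][140:240,250:350],(400,400),interpolation=cv2.INTER_CUBIC)
b=cv2.resize(t["frame"][120:220,310:410],(400,400),interpolation=cv2.INTER_CUBIC)
c=cv2.resize(w["frame"],(320,200))
im=np.zeros((600,800,3),np.uint8);im[:400,:400]=a;im[:400,400:]=b;im[400:,:320]=c
cv2.imwrite("pics/b.png",im)
q=r.sense();R=np.array(q["ee_rot"]);print("cam in tool",R.T@(np.array(w["eye"])-q["tcp_pos"]),np.round(R.T@np.array(w["orientation"]),3).tolist(),w["intrinsics"][0][0])
E
python3 b.py
```

```text
cam in tool [ 6.61630489e-02  1.70867733e-04 -1.95168930e-01] [[-0.001, -0.97, -0.242], [1.0, -0.001, -0.0], [0.0, -0.242, 0.97]] 354.0997110769047
```

View pics/b.png

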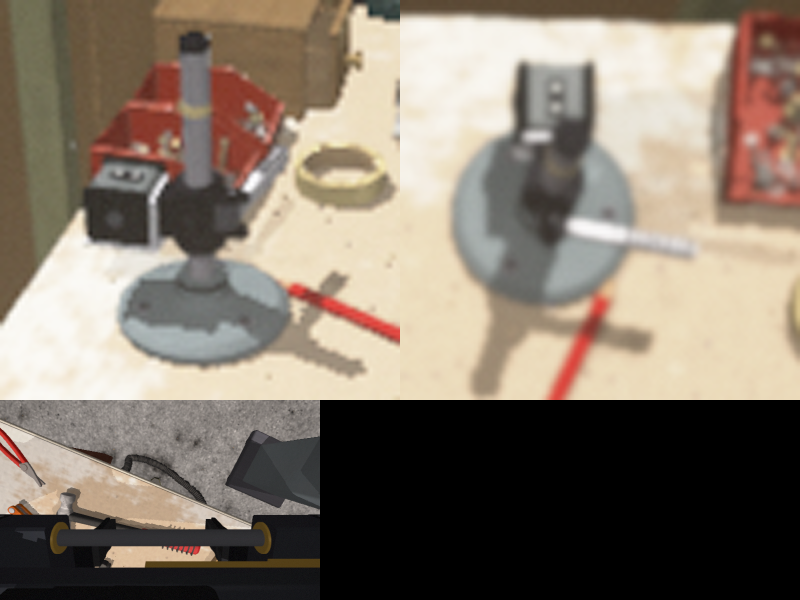

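```bash
cat > plan.py <<'E'
from h import *
def rows(path,nd=3):
    """path: list of (pos,yaw deg) after each row; prints 5-row groups of tool moves from the present pose"""
    s=r.sense();p=np.array(s["tcp_pos"]);R=np.array(s["ee_rot"]);y=np.degrees(np.arctan2(R[1,0],R[0,0]));out=[]
    for q,t in path:
        c,sn=np.cos(np.radians(y)),np.sin(np.radians(y));R=np.array([[c,sn,0],[sn,-c,0],[0,0,-1]])
        d=np.round(R.T@(np.array(q)-p),nd)+0.;a=round(-((t-y+180)%360-180),1)
        p=p+R@d;y-=a;out.append([d.tolist(),a])
        if np.linalg.norm(d)>.0416 or abs(a)>7.15: print("TOO FAST",d,a)
    for i in range(0,len(out),5): print(out[i:i+5])
    print("end",p.round(4),round(y,1))
def line(q,t,n):
    s=r.sense();p=np.array(s["tcp_pos"]);R=np.array(s["ee_rot"]);y=np.degrees(np.arctan2(R[1,0],R[0,0]));d=(t-y+180)%360-180
    return [(p+(np.array(q)-p)*k/n,y+d*k/n) for k in range(1,n+1)]
E
python3 -c "
from plan import *
rows(line([.44,.01,.245],-101,16))"
```

```text
[[[-0.026, 0.029, -0.003], np.float64(-3.5)], [[-0.027, 0.027, -0.004], np.float64(-3.5)], [[-0.029, 0.026, -0.003], np.float64(-3.6)], [[-0.03, 0.024, -0.004], np.float64(-3.5)], [[-0.032, 0.022, -0.003], np.float64(-3.5)]]
[[[-0.033, 0.02, -0.003], np.float64(-3.5)], [[-0.035, 0.017, -0.004], np.float64(-3.5)], [[-0.035, 0.016, -0.003], np.float64(-3.5)], [[-0.036, 0.014, -0.004], np.float64(-3.6)], [[-0.037, 0.011, -0.003], np.float64(-3.5)]]
[[[-0.038, 0.009, -0.003], np.float64(-3.5)], [[-0.038, 0.006, -0.004], np.float64(-3.5)], [[-0.039, 0.005, -0.003], np.float64(-3.5)], [[-0.038, 0.002, -0.003], np.float64(-3.5)], [[-0.039, -0.001, -0.004], np.float64(-3.6)]]
[[[-0.039, -0.003, -0.003], np.float64(-3.5)]]
end [0.4405 0.0103 0.2448] -101.0
```

>>> apply_moves([
  [[-0.026, 0.029, -0.003], -3.5],
  [[-0.027, 0.027, -0.004], -3.5],
  [[-0.029, 0.026, -0.003], -3.6],
  [[-0.03, 0.024, -0.004], -3.5],
  [[-0.032, 0.022, -0.003], -3.5],
], hand=0.06)

```text
time_s: 1.17
tcp_pos: [0.3034, -0.3917, 0.2081]
ee_rot: [[-0.761, -0.649, 0.0], [-0.649, 0.761, -0.0], [-0.0, -0.001, -1.0]]
wrist_force: [1.3, -0.5, 0.8]
gripper_width: 0.73
gripper_force: 0.0
```

>>> apply_moves([
  [[-0.033, 0.02, -0.003], -3.5],
  [[-0.035, 0.017, -0.004], -3.5],
  [[-0.035, 0.016, -0.003], -3.5],
  [[-0.036, 0.014, -0.004], -3.6],
  [[-0.037, 0.011, -0.003], -3.5],
])

```text
time_s: 1.58
tcp_pos: [0.3655, -0.2085, 0.2255]
ee_rot: [[-0.528, -0.849, 0.001], [-0.849, 0.528, -0.0], [-0.001, -0.001, -1.0]]
wrist_force: [0.3, -1.2, -0.5]
gripper_width: 0.693
gripper_force: 0.0
```

>>> apply_moves([
  [[-0.038, 0.009, -0.003], -3.5],
  [[-0.038, 0.006, -0.004], -3.5],
  [[-0.039, 0.005, -0.003], -3.5],
  [[-0.038, 0.002, -0.003], -3.5],
  [[-0.039, -0.001, -0.004], -3.6],
])

```text
time_s: 2.0
tcp_pos: [0.4278, -0.0248, 0.2423]
ee_rot: [[-0.246, -0.969, 0.001], [-0.969, 0.246, 0.0], [-0.001, -0.001, -1.0]]
wrist_force: [0.6, -0.7, -0.7]
gripper_width: 0.688
gripper_force: 0.0
```

>>> apply_moves([
  [[-0.039, -0.003, -0.003], -3.5],
  [[0, 0, 0], 0],
  [[0, 0, 0], 0],
  [[0, 0, 0], 0],
])

```text
time_s: 2.33
tcp_pos: [0.4402, 0.0103, 0.2446]
ee_rot: [[-0.19, -0.982, -0.001], [-0.982, 0.19, -0.0], [0.0, 0.001, -1.0]]
wrist_force: [0.6, -0.6, 0.1]
gripper_width: 0.692
gripper_force: 0.0
```

```bash
cat > c.py <<'E'
from h import *
import sys
p=imaging.capture("wrist");cv2.imwrite(f"pics/{sys.argv[1]}.png",p["frame"])
print(pts(p,["stand","lever_pin","lever_grip","collar_top","tape_mark"]))
s=r.sense();print(s["time_s"],s["tcp_pos"],np.array(s["ee_rot"]).round(3)[:,0]);print(p["eye"])
np.savez(sys.argv[1],**p)
E
python3 c.py w1
```

```text
{'stand': (164.608, 172.2, 0.68), 'lever_pin': (140.992, 182.6, 0.59), 'lever_grip': (128.32, 78.28, 0.82), 'collar_top': (92.608, 196.0, 0.8), 'tape_mark': (28.224, 218.52, 0.69)}
2.6333 [0.44029394 0.00936413 0.24481686] [-0.192 -0.981 -0.   ]
[ 0.42710948 -0.05405483  0.4397874 ]
```

View pics/w1.png

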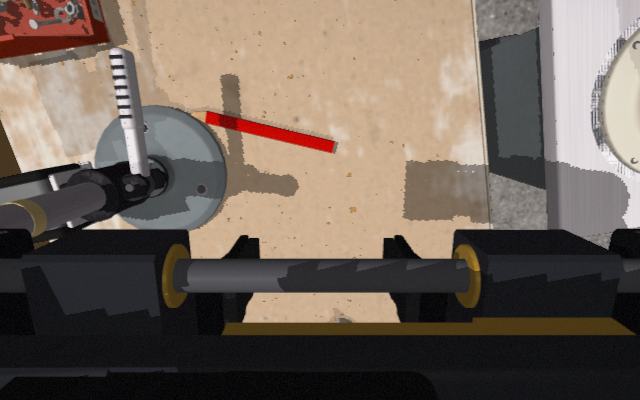

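The wrist view shows base at (160,168), lever from (138,175) to (120,50), collar top near (95,190), and tape at (37,218). The pencil runs (208,118)–(335,148). Next step is a joint fit of the stand pose from all the cameras.

```bash
cat > fit.py <<'E'
from h import *
from scipy.optimize import least_squares
N=["stand","lever_pin","lever_grip","collar_top","tape_mark"]
P={c:imaging.capture(c) for c in ["side","top","wrist"]};O={c:pts(P[c],N) for c in P}
def model(v,th=1.40):
    x,y,a,q,tz=v;A=np.array([x,y,0.]);e=np.array([np.cos(a),np.sin(a),0]);ct=A+[0,0,.114+q]
    pin=ct-.03*e-[0,0,.03];b=a+np.pi+th
    return dict(stand=A,lever_pin=pin,lever_grip=pin+.09*np.array([np.cos(b),np.sin(b),0]),collar_top=ct,tape_mark=A+[0,0,tz])
sc=dict(side=1.2/372,top=1.2/391,wrist=.33/354)
def res(v):
    m=model(v);return [e for c in O for n in O[c] if O[c][n][2]>.3 for e in (proj(P[c],m[n])-O[c][n][:2])*sc[c]*500]
s=least_squares(res,[.632,-.03,0,.03,.2],loss="soft_l1")
print(s.x.round(4),{k:v.round(4).tolist() for k,v in model(s.x).items()})
m=model(s.x)
for c in O: print(c,{n:((proj(P[c],m[n])-O[c][n][:2]).round(1).tolist(),round(O[c][n][2],2)) for n in O[c]})
np.save("fit.npy",s.x)
w=P["wrist"]["frame"];cv2.imwrite("pics/crop1.png",cv2.resize(w[140:260,0:200],(800,480),interpolation=cv2.INTER_CUBIC))
E
python3 fit.py
```

```text
[ 0.6347 -0.0281 -0.0349  0.0268  0.2125] {'stand': [0.6347, -0.0281, 0.0], 'lever_pin': [0.6047, -0.0271, 0.1108], 'lever_grip': [0.5863, -0.1152, 0.1108], 'collar_top': [0.6347, -0.0281, 0.1408], 'tape_mark': [0.6347, -0.0281, 0.2125]}
side {'stand': ([0.5, 0.3], 0.96), 'lever_pin': ([-1.5, 6.1], 0.64), 'lever_grip': ([0.8, -0.5], 0.4), 'collar_top': ([2.2, -0.1], 0.65), 'tape_mark': ([-0.8, 4.4], 0.39)}
top {'lever_pin': ([-1.8, 1.5], 0.84), 'lever_grip': ([0.7, -1.4], 0.52), 'collar_top': ([1.6, 1.1], 0.62)}
wrist {'stand': ([-0.6, 1.2], 0.68), 'lever_pin': ([1.7, 2.7], 0.87), 'collar_top': ([-2.9, -0.9], 0.91), 'tape_mark': ([-2.3, -0.1], 0.61)}
```

View pics/crop1.png

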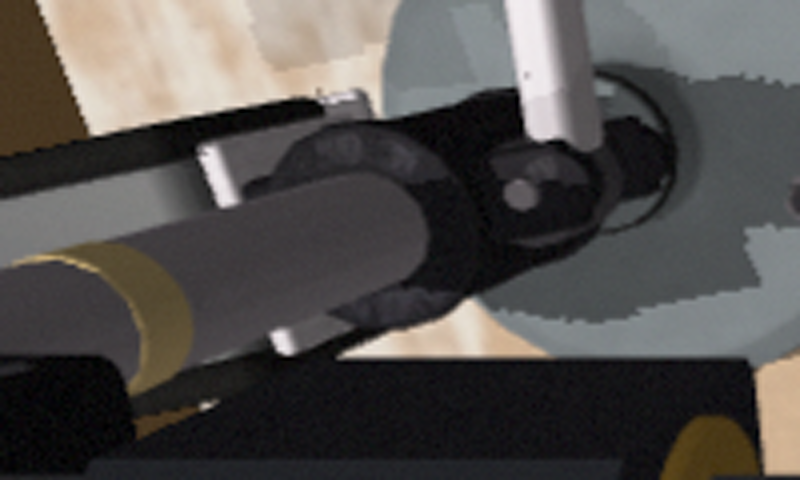

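```bash
cat > fit2.py <<'E'
from h import *
from scipy.optimize import least_squares
p=imaging.capture("wrist")
C={"m":[(428,232),(410,195),(385,180)],"c":[(340,122),(440,165),(400,328)],"t":[(193,320),(175,285),(130,252),(165,375)]}
def circ(x,y,z,rad):
    t=np.linspace(0,2*np.pi,361);return np.array([proj(p,[x+rad*np.cos(a),y+rad*np.sin(a),z]) for a in t])
def res(v,x0=.6347,y0=-.0281):
    x,y,ct,tz=v;o=[(x-x0)/.003*1,(y-y0)/.003]
    for k,z,rad in (("m",ct,.0125),("c",ct,.0225),("t",tz,.0125)):
        c=circ(x,y,z,rad)
        for u in C[k]: 
            q=np.array(u)/4+[0,140];o.append(np.linalg.norm(c-q,axis=1).min()/.7)
    return o
for x0 in (.6317,.6347,.6377):
    s=least_squares(res,[x0,-.028,.14,.21],kwargs=dict(x0=x0),diff_step=1e-3);print(s.x.round(4),"diff",round(s.x[3]-s.x[2],4),np.round(s.fun,1))
# side view: column profile along the mast
q=imaging.capture("side");g=q["frame"].astype(int)
x,y=.6347,-.0281
print([ (z,proj(q,[x,y,z]).round(2).tolist()) for z in (0,.046,.14,.2,.276,.279)])
for v in range(144,192): 
    print(v,g[v,297:303].mean(0).round().astype(int).tolist(),end="; ")
E
python3 fit2.py
```

```text
[ 0.6341 -0.0269  0.1415  0.2095] diff 0.068 [0.8 0.4 0.5 0.1 0.9 1.4 0.4 0.1 0.9 0.5 1.  0.6]
[ 0.6363 -0.0265  0.1378  0.2067] diff 0.069 [0.5 0.5 0.3 0.1 0.9 1.8 0.1 0.6 0.8 0.6 0.8 0.5]
[ 0.6363 -0.0265  0.1379  0.2068] diff 0.0689 [-0.5  0.5  0.4  0.   0.9  1.8  0.1  0.6  0.8  0.5  0.8  0.4]
[(0, [299.67, 218.39]), (0.046, [299.29, 208.04]), (0.14, [298.48, 185.69]), (0.2, [297.94, 170.5]), (0.276, [297.2, 150.12]), (0.279, [297.17, 149.29])]
144 [89, 123, 152]; 145 [75, 102, 126]; 146 [70, 98, 121]; 147 [66, 90, 111]; 148 [60, 69, 78]; 149 [64, 66, 71]; 150 [48, 52, 56]; 151 [47, 51, 56]; 152 [57, 61, 65]; 153 [91, 92, 96]; 154 [115, 116, 119]; 155 [116, 116, 121]; 156 [114, 113, 121]; 157 [109, 108, 118]; 158 [110, 108, 117]; 159 [110, 108, 116]; 160 [112, 110, 117]; 161 [112, 111, 118]; 162 [112, 110, 118]; 163 [113, 111, 119]; 164 [112, 111, 118]; 165 [113, 113, 120]; 166 [110, 124, 135]; 167 [106, 139, 155]; 168 [105, 134, 150]; 169 [109, 124, 135]; 170 [113, 112, 118]; 171 [113, 111, 117]; 172 [114, 112, 119]; 173 [114, 112, 119]; 174 [114, 112, 118]; 175 [115, 113, 118]; 176 [113, 112, 118]; 177 [115, 114, 119]; 178 [115, 113, 118]; 179 [116, 114, 119]; 180 [116, 114, 119]; 181 [116, 114, 120]; 182 [116, 115, 119]; 183 [118, 115, 119]; 184 [117, 115, 118]; 185 [114, 113, 117]; 186 [93, 92, 96]; 187 [58, 58, 63]; 188 [52, 54, 59]; 189 [44, 48, 53]; 190 [45, 49, 54]; 191 [45, 49, 53];
```

```bash
cat >> h.py <<'E'
def side_z(q,v,x,y,u=298.5):
    from scipy.optimize import brentq
    d=np.array(q["eye"])[:2]-[x,y];d=d/np.linalg.norm(d)*.0125
    return brentq(lambda z:proj(q,[x+d[0],y+d[1],z])[1]-v,-.1,.5)
E
python3 - <<'E'
from h import *
q=imaging.capture("side")
for x,y in ((.6347,-.0281),(.6355,-.0268),(.63,-.03)):
  for o in (0,.5): print(x,o,[round(side_z(q,v+o,x,y),4) for v in (152.8,168.95,186.1)])
E
```

```text
0.6347 0 [0.2722, 0.2126, 0.1457]
0.6347 0.5 [0.2704, 0.2107, 0.1437]
0.6355 0 [0.2728, 0.2131, 0.1463]
0.6355 0.5 [0.271, 0.2112, 0.1443]
0.63 0 [0.2719, 0.2122, 0.1453]
0.63 0.5 [0.2701, 0.2103, 0.1433]
```

Run:
```python
from plan import *
p=imaging.capture("wrist")
m=models.cut_out(p,"lever_grip");print([ (k["confidence"],k["extent"],k["region"].sum()) for k in m[:2]])
for z in (.122,.13):
    W=[]
    for u,v in ((118,50),(137,165)):
        o,d=ray(p,u,v);W.append(o+d*(z-o[2])/d[2])
    dd=W[0]-W[1];print(z,np.round(W,4).tolist(),np.degrees(np.arctan2(dd[1],dd[0])),np.linalg.norm(dd))
rows(line([.583,-.117,.2],-101,8))
```

```text
[(0.75, [0.1723, 0.119, 0.0703, 0.3785], np.int64(2738)), (0.53, [0.0094, 0.4975, 0.065, 0.0977], np.int64(564))]
0.122 [[0.583, -0.1406, 0.122], [0.5977, -0.0456, 0.122]] -98.75235528458408 0.09610721387099812
0.13 [[0.5791, -0.1384, 0.13], [0.5934, -0.0458, 0.13]] -98.75235528458414 0.09368879602064235
[[[0.012, -0.021, 0.006], np.float64(0.0)], [[0.012, -0.02, 0.005], np.float64(0.0)], [[0.013, -0.021, 0.006], np.float64(0.0)], [[0.012, -0.02, 0.005], np.float64(0.0)], [[0.012, -0.021, 0.006], np.float64(0.0)]]
[[[0.012, -0.02, 0.006], np.float64(0.0)], [[0.013, -0.021, 0.005], np.float64(0.0)], [[0.012, -0.02, 0.006], np.float64(0.0)]]
end [ 0.5829 -0.1171  0.1997] -101.0
```

Run:
```python
from plan import *
a=line([.45,-.117,.235],-100,4);p=np.array([.45,-.117,.235]);e=np.array([.583,-.117,.2])
rows(a+[(p+(e-p)*k/4,-100) for k in range(1,5)])
```

```text
[[[0.031, -0.008, 0.002], np.float64(-0.2)], [[0.031, -0.009, 0.003], np.float64(-0.3)], [[0.03, -0.008, 0.002], np.float64(-0.2)], [[0.031, -0.008, 0.003], np.float64(-0.3)], [[-0.005, -0.032, 0.008], np.float64(0.0)]]
[[[-0.006, -0.033, 0.009], np.float64(0.0)], [[-0.006, -0.033, 0.009], np.float64(0.0)], [[-0.006, -0.033, 0.009], np.float64(0.0)]]
end [ 0.5833 -0.1167  0.1997] -100.0
```

>>> apply_moves([
  [[0.031, -0.008, 0.002], -0.2],
  [[0.031, -0.009, 0.003], -0.3],
  [[0.03, -0.008, 0.002], -0.2],
  [[0.031, -0.008, 0.003], -0.3],
  [[-0.005, -0.032, 0.008], 0],
])

```text
time_s: 4.2
tcp_pos: [0.4801, -0.1212, 0.2283]
ee_rot: [[-0.178, -0.984, 0.001], [-0.984, 0.178, -0.0], [0.0, -0.001, -1.0]]
wrist_force: [0.7, 0.3, 0.0]
gripper_width: 0.691
gripper_force: 0.0
```

>>> apply_moves([
  [[-0.006, -0.033, 0.009], 0],
  [[-0.006, -0.033, 0.009], 0],
  [[-0.006, -0.033, 0.009], 0],
  [[0, 0, 0], 0],
  [[0, 0, 0], 0],
])

```text
time_s: 4.62
tcp_pos: [0.5837, -0.1167, 0.1972]
ee_rot: [[-0.173, -0.985, -0.004], [-0.985, 0.173, -0.0], [0.001, 0.004, -1.0]]
wrist_force: [-0.8, 0.3, 0.7]
gripper_width: 0.687
gripper_force: 0.0
```

```bash
python3 c.py w2
```

```text
{'stand': (293.632, 260.32, 0.89), 'lever_pin': (315.776, 300.48, 0.91), 'lever_grip': (316.224, 201.68, 0.96), 'collar_top': (279.68, 328.88, 0.93)}
4.9167 [ 0.58278878 -0.11670369  0.20110495] [-0.173 -0.985 -0.   ]
[ 0.57247965 -0.18124114  0.39246289]
```

View pics/w2.png

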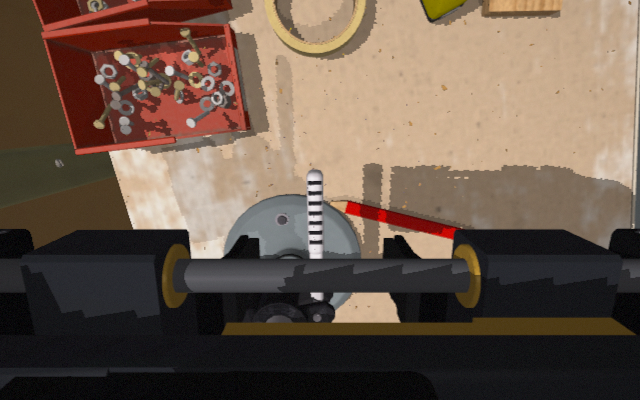

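The lever is centred between the open fingers, its tip at (315,170) and its pin at about (316,300). It runs almost parallel to tool x.

Run:
```python
from h import *
p=imaging.capture("wrist");s=r.sense();R=np.array(s["ee_rot"])
g=p["frame"]
for v in (176,180,190,200,210,220,228): print(v,np.where(g[v,300:332].min(1)>150)[0][[0,-1]]+300 if (g[v,300:332].min(1)>150).any() else None,end=" ")
print()
for z in (.122,.127,.132):
    o=[]
    for u,v in ((315.3,170),(316,225),(315.8,300.5)):
        e,d=ray(p,u,v);W=e+d*(z-e[2])/d[2];o.append((R.T@(W-s["tcp_pos"])).round(4).tolist())
    print(z,o)
```

```text
176 [304 331] 180 [306 331] 190 [306 331] 200 [307 307] 210 None 220 [307 307] 228 [307 320] 
0.122 [[0.0266, -0.0038, 0.079], [-0.0181, -0.0034, 0.079], [-0.0855, -0.0039, 0.0791]]
0.127 [[0.0273, -0.0037, 0.074], [-0.0166, -0.0034, 0.074], [-0.0827, -0.0038, 0.0741]]
0.132 [[0.028, -0.0036, 0.069], [-0.015, -0.0033, 0.069], [-0.08, -0.0037, 0.0691]]
```

>>> apply_moves([
  [[0.001, -0.0037, 0.02], 0],
  [[0, 0, 0.025], 0],
  [[0, 0, 0.025], 0],
  [[0, 0, 0.022], 0],
  [[0, 0, 0.011], 0],
])

```text
time_s: 5.38
tcp_pos: [0.5847, -0.1182, 0.0945]
ee_rot: [[-0.174, -0.985, -0.004], [-0.985, 0.174, 0.001], [0.0, 0.004, -1.0]]
wrist_force: [0.2, 0.3, -0.3]
gripper_width: 0.69
gripper_force: 0.0
```

>>> apply_moves([
  [[0, 0, 0], 0],
  [[0, 0, 0], 0],
  [[0, 0, 0], 0],
  [[0, 0, 0], 0],
  [[0, 0, 0], 0],
], hand=0.0)

```text
time_s: 5.8
tcp_pos: [0.5877, -0.1183, 0.0983]
ee_rot: [[-0.173, -0.985, 0.003], [-0.985, 0.173, 0.0], [-0.001, -0.003, -1.0]]
wrist_force: [-0.3, -0.4, 0.0]
gripper_width: 0.399
gripper_force: 0.0
```

>>> apply_moves([
  [[0, 0, 0], 0],
  [[0, 0, 0], 0],
  [[0, 0, 0], 0],
  [[0, 0, 0], 0],
  [[0, 0, 0], 0],
])

```text
time_s: 6.22
tcp_pos: [0.5867, -0.1183, 0.0968]
ee_rot: [[-0.173, -0.985, -0.0], [-0.985, 0.173, 0.0], [-0.0, 0.0, -1.0]]
wrist_force: [-0.0, 0.1, 1.1]
gripper_width: 0.042
gripper_force: 0.0
```

```bash
cat > side.py <<'E'
from h import *
import sys
x,y=.6317,-.0302
q=imaging.capture("side");g=q["frame"][:,297:302].astype(float).mean((1,2));t=(q["frame"][:,297:302,2].astype(float)-q["frame"][:,297:302,0]).mean(1)
print(side_z(q,152.8,x,y)-.276);print({v:int(g[v]) for v in range(148,192)});print({v:int(t[v]) for v in range(150,192)})
s=r.sense();print(s["time_s"],s["tcp_pos"],np.array(s["wrist_force"]).round(2),np.array(s["moment"]).round(2),s["gripper_width"]*.087,s["gripper_force"])
E
python3 side.py
```

```text
-0.004398732143775785
{148: 55, 149: 49, 150: 48, 151: 45, 152: 49, 153: 88, 154: 118, 155: 119, 156: 118, 157: 118, 158: 118, 159: 118, 160: 117, 161: 118, 162: 118, 163: 118, 164: 119, 165: 118, 166: 129, 167: 140, 168: 138, 169: 129, 170: 119, 171: 120, 172: 120, 173: 121, 174: 120, 175: 121, 176: 120, 177: 121, 178: 121, 179: 122, 180: 121, 181: 122, 182: 123, 183: 122, 184: 123, 185: 122, 186: 102, 187: 61, 188: 54, 189: 49, 190: 50, 191: 48}
{150: 4, 151: 4, 152: 3, 153: 1, 154: 0, 155: 1, 156: 1, 157: 0, 158: 0, 159: 0, 160: 1, 161: 0, 162: 0, 163: 0, 164: 0, 165: 0, 166: 20, 167: 48, 168: 47, 169: 26, 170: 0, 171: 0, 172: 1, 173: 0, 174: 1, 175: 1, 176: 1, 177: 1, 178: 1, 179: 1, 180: 0, 181: 1, 182: 1, 183: 0, 184: 0, 185: 1, 186: 2, 187: 5, 188: 6, 189: 7, 190: 8, 191: 8}
6.2667 [ 0.58675559 -0.11831818  0.09673783] [-0.25  0.08 -0.03] [ 0.01  0.1  -0.02] 0.0020647513561503883 0.0
```

Fingers shut past the 13 mm bar, so they missed the lever. Looking.

Run:
```python
from h import *
s=imaging.capture("side");w=imaging.capture("wrist")
a=cv2.resize(s["frame"][140:230,250:350],(500,450),interpolation=cv2.INTER_CUBIC)
im=np.zeros((600,800,3),np.uint8);im[:450,:500]=a;im[400:,480:]=cv2.resize(w["frame"],(320,200));im[:300,500:]=cv2.resize(w["frame"][150:330,230:410],(300,300))
cv2.imwrite("pics/d.png",im)
```

```text
(no output)
```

View pics/d.png

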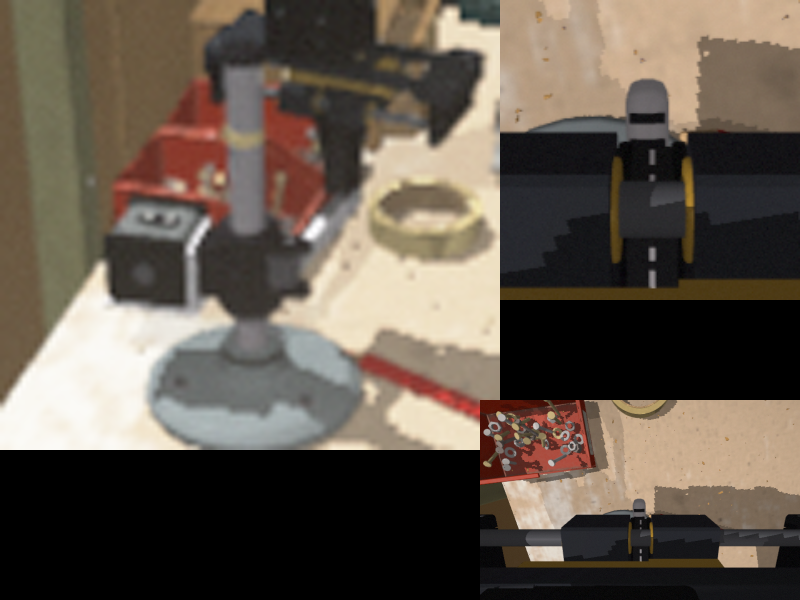

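Run:
```python
from h import *
w1=dict(np.load("w1.npz"));w2=dict(np.load("w2.npz"));w3=imaging.capture("wrist");sd=imaging.capture("side")
a=ray(w1,118,48);b=ray(w2,315.3,170);c=ray(w3,319.5,198)
print(tri([a,b]),tri([b,c]),tri([a,b,c]))
s=r.sense();print("tip of fingers: side",proj(sd,s["tcp_pos"]),"w3",proj(w3,s["tcp_pos"]),s["time_s"],s["gripper_width"])
print("lever_grip mask/points side",pts(sd,["lever_grip","lever_pin","collar_top"]),"w3",pts(w3,["lever_grip","lever_pin"]))
for z in(.105,.117,.085):print(z,proj(sd,[.586,-.118,z]),proj(sd,[.602,-.03,z]))
```

```text
(array([ 0.5829253, -0.1432239,  0.1192448]), [0.0006243971160418486, 0.000624397116041998]) (array([ 0.58298435, -0.14152056,  0.10350865]), [9.651288256380912e-05, 9.651288256400739e-05]) (array([ 0.58284135, -0.14375526,  0.11830891]), [0.0011959310142746222, 0.00035958989168914635, 0.0011481489113071785])
tip of fingers: side [318.05597612 185.26335549] w3 [319.98670957 234.99033019] 6.4667 0.006116320993537769
lever_grip mask/points side {'lever_grip': (316.672, 182.68, 0.53), 'lever_pin': (309.50399999999996, 194.2, 0.65), 'collar_top': (296.32, 183.88, 0.68)} w3 {'lever_grip': (319.616, 247.6, 0.97)}
0.105 [318.22219028 183.40592998] [307.85308748 195.07973162]
0.117 [318.21250571 180.59587492] [307.79225871 192.17822086]
0.085 [318.23813403 188.03213825] [307.95316561 199.85342277]
```

>>> apply_moves([
  [[0, 0, 0], 0],
  [[0, 0, 0], 0],
  [[0, 0, 0], 0],
  [[0, 0, 0], 0],
  [[0, 0, 0], 0],
], hand=0.06)

```text
time_s: 7.13
tcp_pos: [0.5868, -0.1183, 0.0967]
ee_rot: [[-0.173, -0.985, 0.0], [-0.985, 0.173, -0.0], [0.0, -0.0, -1.0]]
wrist_force: [0.0, 0.7, -0.6]
gripper_width: 0.298
gripper_force: 0.0
```

>>> apply_moves([
  [[0, 0, 0.006], 0],
  [[0, 0, 0.006], 0],
  [[0, 0, 0.006], 0],
  [[0, 0, 0], 0],
  [[0, 0, 0], 0],
])

```text
time_s: 7.55
tcp_pos: [0.5862, -0.1184, 0.0779]
ee_rot: [[-0.173, -0.985, -0.002], [-0.985, 0.173, -0.0], [0.0, 0.002, -1.0]]
wrist_force: [-0.5, 0.3, 0.2]
gripper_width: 0.647
gripper_force: 0.0
```

>>> apply_moves([
  [[0, 0, 0], 0],
  [[0, 0, 0], 0],
  [[0, 0, 0], 0],
  [[0, 0, 0], 0],
  [[0, 0, 0], 0],
], hand=0.0)

```text
time_s: 7.97
tcp_pos: [0.5869, -0.1183, 0.079]
ee_rot: [[-0.173, -0.985, 0.0], [-0.985, 0.173, 0.0], [-0.0, -0.0, -1.0]]
wrist_force: [-0.3, -0.5, 0.2]
gripper_width: 0.395
gripper_force: 0.0
```

>>> apply_moves([
  [[0, 0, 0], 0],
  [[0, 0, 0], 0],
  [[0, 0, 0], 0],
  [[0, 0, 0], 0],
  [[0, 0, 0], 0],
])

```text
time_s: 8.38
tcp_pos: [0.5872, -0.1184, 0.0788]
ee_rot: [[-0.173, -0.985, 0.001], [-0.985, 0.173, -0.0], [0.0, -0.001, -1.0]]
wrist_force: [1.1, -0.6, -0.5]
gripper_width: 0.149
gripper_force: 30.0
```

Run:
```python
from h import *
q=imaging.capture("side");x,y=.6317,-.0302
d=np.array(q["eye"])[:2]-[x,y];d/=np.linalg.norm(d)
P=lambda rad,z:proj(q,[*(np.array([x,y])+d*rad),z]).round(1).tolist()
for k in (0,.006,.015,.03): print(k,"top@mast",P(.0125,.114+k),"rim",P(.0225,.114+k),"bottom",P(.0225,.05+k),"lever pin level",P(.0225,.084+k))
print("base front edge",P(.08,.0),P(.08,.012),"back",P(-.08,.012),"hub",P(.0125,.046))
g=q["frame"];print([(v,int(g[v,299:303].mean())) for v in range(184,235)])
w=imaging.capture("wrist");t=imaging.capture("top")
print(models.cut_out(q,"carriage")[0]["extent"],pts(w,["lever_grip","lever_pin"]),pts(t,["lever_grip","collar_top","stand"]))
```

```text
0 top@mast [299.8, 193.7] rim [299.8, 195.2] bottom [300.3, 210.4] lever pin level [300.1, 202.4]
0.006 top@mast [299.7, 192.2] rim [299.8, 193.7] bottom [300.3, 209.0] lever pin level [300.0, 201.0]
0.015 top@mast [299.6, 190.0] rim [299.7, 191.5] bottom [300.2, 206.9] lever pin level [299.9, 198.8]
0.03 top@mast [299.5, 186.3] rim [299.6, 187.8] bottom [300.1, 203.4] lever pin level [299.8, 195.2]
base front edge [301.1, 231.4] [301.0, 228.7] back [300.1, 203.6] hub [300.3, 209.8]
[(184, 115), (185, 112), (186, 91), (187, 57), (188, 53), (189, 49), (190, 50), (191, 49), (192, 49), (193, 50), (194, 50), (195, 51), (196, 51), (197, 51), (198, 51), (199, 53), (200, 53), (201, 53), (202, 54), (203, 73), (204, 103), (205, 117), (206, 121), (207, 121), (208, 123), (209, 117), (210, 112), (211, 97), (212, 80), (213, 97), (214, 114), (215, 115), (216, 117), (217, 117), (218, 115), (219, 113), (220, 112), (221, 111), (222, 130), (223, 162), (224, 175), (225, 175), (226, 172), (227, 166), (228, 163), (229, 144), (230, 112), (231, 135), (232, 194), (233, 222), (234, 222)]
[0.4194, 0.4523, 0.08, 0.0607] {'lever_grip': (323.392, 257.28, 0.98)} {'stand': (347.52000000000004, 172.92000000000002, 0.86)}
```

>>> apply_moves([
  [[0, 0, 0], 0],
  [[0, 0, 0], 0],
  [[0, 0, 0], 0],
  [[0, 0, 0.004], 0],
  [[0, 0, 0.004], 0],
], hand=0.035)

```text
time_s: 9.25
tcp_pos: [0.5866, -0.1182, 0.0706]
ee_rot: [[-0.173, -0.985, -0.0], [-0.985, 0.173, 0.0], [-0.0, 0.0, -1.0]]
wrist_force: [-0.8, -0.2, -0.9]
gripper_width: 0.38
gripper_force: 0.0
```

>>> apply_moves([
  [[0, 0, 0], 0],
  [[0, 0, 0], 0],
  [[0, 0, 0], 0],
  [[0, 0, 0], 0],
  [[0, 0, 0], 0],
], hand=0.0)

```text
time_s: 9.67
tcp_pos: [0.5872, -0.1184, 0.0708]
ee_rot: [[-0.172, -0.985, 0.001], [-0.985, 0.172, -0.0], [0.0, -0.001, -1.0]]
wrist_force: [0.6, -0.2, -0.6]
gripper_width: 0.144
gripper_force: 30.1
```

```bash
python3 side.py
python3 - <<'E'
from h import *
s=imaging.capture("side");w=imaging.capture("wrist")
im=np.zeros((450,800,3),np.uint8);im[:,:500]=cv2.resize(s["frame"][140:230,250:350],(500,450),interpolation=cv2.INTER_CUBIC);im[:300,500:]=cv2.resize(w["frame"][150:330,230:410],(300,300))
cv2.imwrite("pics/e.png",im)
E
```

```text
-0.004398732143775785
{148: 56, 149: 49, 150: 47, 151: 44, 152: 48, 153: 81, 154: 105, 155: 106, 156: 107, 157: 111, 158: 114, 159: 115, 160: 117, 161: 117, 162: 118, 163: 119, 164: 119, 165: 119, 166: 128, 167: 140, 168: 138, 169: 130, 170: 119, 171: 119, 172: 119, 173: 119, 174: 121, 175: 120, 176: 122, 177: 121, 178: 120, 179: 121, 180: 122, 181: 122, 182: 122, 183: 122, 184: 123, 185: 121, 186: 102, 187: 62, 188: 55, 189: 47, 190: 49, 191: 49}
{150: 2, 151: 5, 152: 3, 153: 1, 154: 1, 155: 0, 156: 1, 157: 0, 158: 1, 159: 1, 160: 0, 161: 0, 162: 0, 163: 0, 164: 0, 165: 1, 166: 20, 167: 49, 168: 46, 169: 26, 170: 1, 171: 0, 172: 1, 173: 0, 174: 0, 175: 0, 176: 1, 177: 1, 178: 1, 179: 0, 180: 0, 181: 0, 182: 0, 183: 1, 184: 0, 185: 1, 186: 2, 187: 4, 188: 6, 189: 7, 190: 8, 191: 7}
9.7167 [ 0.58719499 -0.1183732   0.07088633] [ 1.97 -0.41 -1.66] [-0.11 -0.12  0.18] 0.012892635280029574 29.999870017636567
```

View pics/e.png

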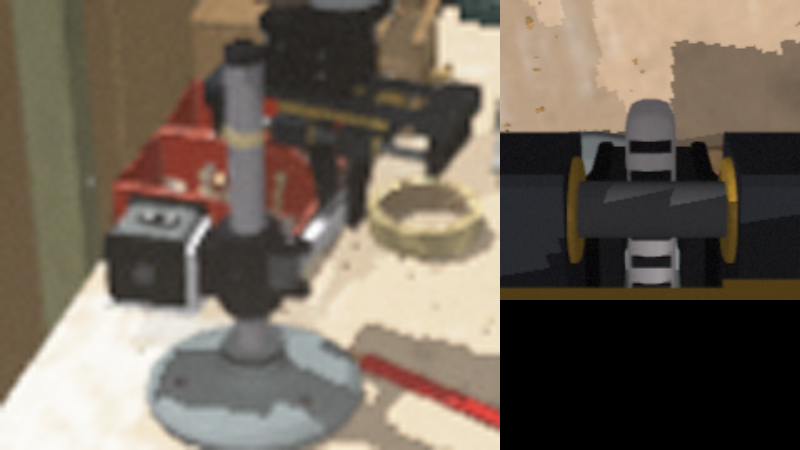

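The bar now sits between the pads (13 mm opening, 30 N), with the pin about 89.5 mm away along tool -x. Now I swing the lever open on a circle about the pin, checking the forces as it goes.

>>> apply_moves([
  [[-0.0002, 0.0063, 0], 4.05],
  [[-0.0002, 0.0063, 0], 4.05],
  [[-0.0002, 0.0063, 0], 4.05],
  [[-0.0002, 0.0063, 0], 4.05],
  [[-0.0002, 0.0063, 0], 4.05],
])

```text
time_s: 10.23
tcp_pos: [0.5573, -0.1077, 0.0704]
ee_rot: [[-0.505, -0.863, 0.0], [-0.863, 0.505, -0.0], [-0.0, -0.0, -1.0]]
wrist_force: [3.2, -1.8, -4.4]
gripper_width: 0.145
gripper_force: 30.2
```

>>> apply_moves([
  [[-0.0002, 0.0063, 0], 4.05],
  [[-0.0002, 0.0063, 0], 4.05],
  [[-0.0002, 0.0063, 0], 4.05],
  [[-0.0002, 0.0063, 0], 4.05],
  [[-0.0002, 0.0063, 0], 4.05],
])

```text
time_s: 10.65
tcp_pos: [0.5324, -0.0869, 0.0701]
ee_rot: [[-0.774, -0.634, -0.001], [-0.634, 0.774, 0.001], [0.0, 0.001, -1.0]]
wrist_force: [1.8, 1.7, -3.5]
gripper_width: 0.144
gripper_force: 30.1
```

>>> apply_moves([
  [[0, 0, 0], 0],
  [[0, 0, 0], 0],
])

```text
time_s: 10.82
tcp_pos: [0.5325, -0.087, 0.0701]
ee_rot: [[-0.77, -0.638, -0.002], [-0.638, 0.77, 0.001], [0.001, 0.002, -1.0]]
wrist_force: [-0.0, 1.3, -4.7]
gripper_width: 0.147
gripper_force: 30.0
```

>>> apply_moves([
  [[-0.0002, 0.0063, 0], 4.05],
  [[-0.0002, 0.0063, 0], 4.05],
  [[-0.0002, 0.0063, 0], 4.05],
  [[-0.0002, 0.0063, 0], 4.05],
  [[-0.0002, 0.0063, 0], 4.05],
])

```text
time_s: 11.23
tcp_pos: [0.5168, -0.0598, 0.0701]
ee_rot: [[-0.944, -0.329, -0.002], [-0.329, 0.944, 0.0], [0.002, 0.001, -1.0]]
wrist_force: [-0.3, 3.7, -3.8]
gripper_width: 0.147
gripper_force: 30.2
```

>>> apply_moves([
  [[-0.0002, 0.0063, 0], 4.05],
  [[-0.0002, 0.0063, 0], 4.05],
  [[-0.0002, 0.0063, 0], 4.05],
  [[-0.0002, 0.0063, 0], 4.05],
  [[-0.0002, 0.0063, 0], 4.05],
])

```text
time_s: 11.65
tcp_pos: [0.5113, -0.0291, 0.0701]
ee_rot: [[-1.0, 0.018, -0.003], [0.018, 1.0, -0.0], [0.003, -0.0, -1.0]]
wrist_force: [0.9, -12.3, -5.1]
gripper_width: 0.149
gripper_force: 30.4
```

>>> apply_moves([
  [[0, 0, 0], 0],
  [[0, 0, 0], 0],
])

```text
time_s: 11.82
tcp_pos: [0.5114, -0.0298, 0.0701]
ee_rot: [[-1.0, 0.014, -0.003], [0.014, 1.0, -0.001], [0.003, -0.001, -1.0]]
wrist_force: [-2.5, -0.2, -3.6]
gripper_width: 0.149
gripper_force: 30.4
```

```bash
python3 side.py
```

```text
-0.004398732143775785
{148: 60, 149: 58, 150: 49, 151: 46, 152: 52, 153: 88, 154: 117, 155: 117, 156: 116, 157: 115, 158: 115, 159: 116, 160: 115, 161: 117, 162: 117, 163: 116, 164: 116, 165: 116, 166: 125, 167: 137, 168: 135, 169: 126, 170: 117, 171: 117, 172: 117, 173: 118, 174: 117, 175: 119, 176: 118, 177: 119, 178: 119, 179: 120, 180: 120, 181: 119, 182: 120, 183: 120, 184: 121, 185: 120, 186: 106, 187: 69, 188: 54, 189: 47, 190: 48, 191: 47}
{150: 4, 151: 4, 152: 5, 153: 3, 154: 0, 155: 1, 156: 2, 157: 2, 158: 1, 159: 1, 160: 1, 161: 0, 162: 0, 163: 0, 164: 0, 165: 1, 166: 20, 167: 47, 168: 46, 169: 26, 170: 0, 171: 0, 172: 1, 173: 1, 174: 0, 175: 1, 176: 1, 177: 1, 178: 1, 179: 0, 180: 1, 181: 0, 182: 0, 183: 1, 184: 0, 185: 0, 186: 1, 187: 3, 188: 5, 189: 8, 190: 7, 191: 8}
11.8667 [ 0.51137168 -0.02975478  0.07010489] [-1.86 -0.63 -4.04] [-0.03  0.71  0.56] 0.013058994331175952 30.42236096698616
```

>>> apply_moves([
  [[0, 0.001, 0], 0.7],
  [[0, 0, 0], 0],
])

```text
time_s: 12.03
tcp_pos: [0.5114, -0.0296, 0.0702]
ee_rot: [[-1.0, 0.028, -0.003], [0.028, 1.0, -0.002], [0.003, -0.002, -1.0]]
wrist_force: [-2.8, -5.2, -5.3]
gripper_width: 0.148
gripper_force: 30.8
```

>>> apply_moves([
  [[0, 0, -0.004], 0],
  [[0, 0, -0.007], 0],
  [[0, 0, -0.009], 0],
  [[0, 0, -0.009], 0],
  [[0, 0, -0.009], 0],
])

```text
time_s: 12.45
tcp_pos: [0.5113, -0.0296, 0.1088]
ee_rot: [[-1.0, 0.029, -0.003], [0.029, 1.0, -0.002], [0.003, -0.002, -1.0]]
wrist_force: [-2.4, -5.7, -5.1]
gripper_width: 0.148
gripper_force: 30.8
```

>>> apply_moves([
  [[0, 0, -0.009], 0],
  [[0, 0, -0.008], 0],
  [[0, 0, -0.005], 0],
  [[0, 0, -0.003], 0],
  [[0, 0, 0], 0],
])

```text
time_s: 12.87
tcp_pos: [0.5114, -0.0295, 0.1343]
ee_rot: [[-1.0, 0.029, -0.002], [0.029, 1.0, -0.001], [0.002, -0.002, -1.0]]
wrist_force: [-3.0, -4.2, -3.0]
gripper_width: 0.15
gripper_force: 30.8
```

>>> apply_moves([
  [[0, 0, 0], 0],
  [[0, 0, 0], 0],
])

```text
time_s: 13.03
tcp_pos: [0.5114, -0.0295, 0.1339]
ee_rot: [[-1.0, 0.029, -0.003], [0.029, 1.0, -0.002], [0.003, -0.002, -1.0]]
wrist_force: [-3.0, -4.4, -3.7]
gripper_width: 0.144
gripper_force: 30.8
```

```bash
python3 side.py
```

```text
-0.004398732143775785
{148: 59, 149: 57, 150: 49, 151: 47, 152: 52, 153: 89, 154: 115, 155: 116, 156: 116, 157: 114, 158: 113, 159: 115, 160: 115, 161: 115, 162: 114, 163: 115, 164: 116, 165: 115, 166: 125, 167: 136, 168: 134, 169: 125, 170: 97, 171: 53, 172: 48, 173: 43, 174: 44, 175: 44, 176: 46, 177: 44, 178: 46, 179: 46, 180: 46, 181: 47, 182: 48, 183: 46, 184: 46, 185: 47, 186: 48, 187: 50, 188: 75, 189: 108, 190: 118, 191: 120}
{150: 3, 151: 4, 152: 5, 153: 2, 154: 0, 155: 1, 156: 2, 157: 2, 158: 1, 159: 0, 160: 0, 161: 1, 162: 0, 163: 0, 164: 1, 165: 1, 166: 20, 167: 47, 168: 45, 169: 26, 170: 0, 171: 4, 172: 5, 173: 7, 174: 7, 175: 7, 176: 7, 177: 7, 178: 6, 179: 7, 180: 8, 181: 7, 182: 7, 183: 9, 184: 8, 185: 7, 186: 7, 187: 8, 188: 3, 189: 2, 190: 1, 191: 2}
13.0833 [ 0.51137628 -0.02954743  0.13384145] [-3.35 -4.59 -3.6 ] [-1.4   0.79  0.61] 0.013283916554694615 30.778313581431576
```

>>> apply_moves([
  [[0, 0, -0.002], 0],
  [[0, 0, -0.0017], 0],
  [[0, 0, -0.001], 0],
  [[0, 0, 0], 0],
  [[0, 0, 0], 0],
])

```text
time_s: 13.5
tcp_pos: [0.5114, -0.0295, 0.1384]
ee_rot: [[-1.0, 0.029, -0.003], [0.029, 1.0, -0.002], [0.003, -0.002, -1.0]]
wrist_force: [-3.4, -3.8, -4.0]
gripper_width: 0.145
gripper_force: 30.8
```

```bash
python3 side.py | grep -v '^{148'
cat > col.py <<'E'
from h import *
q=imaging.capture("side");np.save("side_now.npy",q["frame"])
print(q["frame"][164:175,294:305].astype(int).sum(2)//3);f=q["frame"].astype(int);print((f[...,2]-f[...,0])[164:173,294:305])
cv2.imwrite("pics/f.png",cv2.resize(q["frame"][140:200,260:340],(800,600),interpolation=cv2.INTER_CUBIC))
E
python3 col.py
```

```text
-0.004398732143775785
{150: 3, 151: 5, 152: 4, 153: 1, 154: 1, 155: 1, 156: 1, 157: 1, 158: 0, 159: 1, 160: 1, 161: 0, 162: 0, 163: 0, 164: 1, 165: 1, 166: 20, 167: 48, 168: 46, 169: 31, 170: 3, 171: 5, 172: 6, 173: 7, 174: 6, 175: 6, 176: 7, 177: 6, 178: 7, 179: 7, 180: 8, 181: 7, 182: 8, 183: 7, 184: 7, 185: 7, 186: 6, 187: 3, 188: 1, 189: 1, 190: 1, 191: 1}
13.55 [ 0.51140072 -0.02953587  0.13846643] [-3.63 -4.49 -3.87] [-1.4   0.76  0.64] 0.013074054699467038 30.777975088640233
[[ 88 115 118 119 120 120 115 106  96  79  77]
 [100 132 128 116 120 119 116 109  95  71  76]
 [ 97 135 143 133 123 126 123 119  99  55  64]
 [ 91 123 146 147 135 138 134 127 101  50  53]
 [ 68  96 122 132 139 139 128 111  86  45  44]
 [ 51  58  80 102 118 115  95  64  50  42  40]
 [ 51  52  55  56  56  55  48  41  45  45  43]
 [ 43  44  44  48  48  49  50  43  42  47  44]
 [ 43  46  42  42  41  43  45  44  45  43  46]
 [ 43  41  45  43  44  43  47  46  44  45  47]
 [ 47  43  42  45  44  45  47  45  43  53  58]]
[[78 37  0  0  2  0 -1  0 28 85 92]
 [64 38 10 -1  2  0 -2  4 19 56 78]
 [44 44 35 22 16 18 19 24 24 14 39]
 [27 43 54 50 45 47 49 46 35  6  8]
 [12 30 44 49 50 49 43 40 28  9  8]
 [ 3  5 17 32 40 38 26 15 10  6  7]
 [ 3  5  3  2  3  5  7  7  7  5  7]
 [ 6  5  5  3  7  7  4  8  8  6  5]
 [ 6  8  9  9 10  6  7  8  6  7  9]]
```

View pics/f.png

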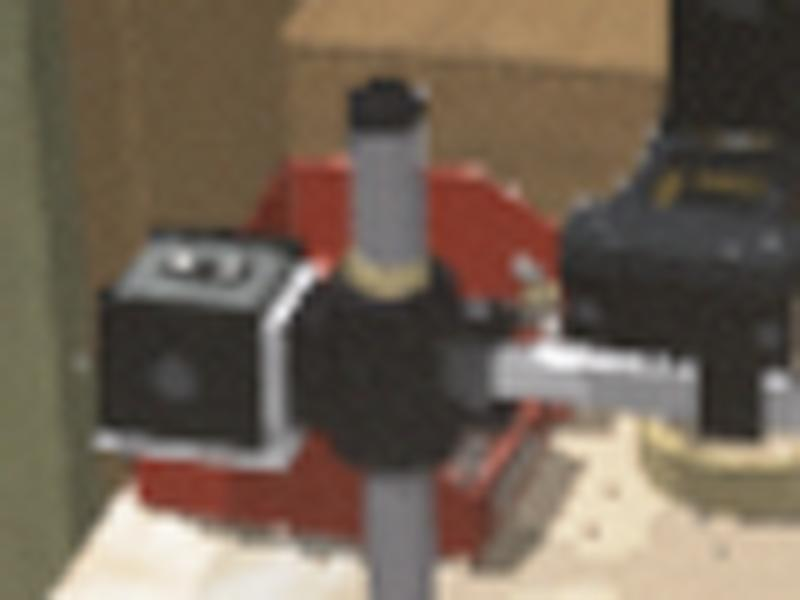

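The image shows the tape band sitting directly on the collar with no steel between them, edges meeting at about row 169.1. The carriage is at the mark, so I swing the lever shut at constant height.

>>> apply_moves([
  [[-0.0002, -0.0064, 0], -4.1],
  [[-0.0002, -0.0064, 0], -4.1],
  [[-0.0003, -0.0064, 0], -4.1],
  [[-0.0002, -0.0064, 0], -4.1],
  [[-0.0002, -0.0064, 0], -4.1],
])

```text
time_s: 14.02
tcp_pos: [0.5167, -0.0591, 0.1382]
ee_rot: [[-0.946, -0.325, -0.001], [-0.325, 0.946, 0.002], [0.0, 0.002, -1.0]]
wrist_force: [-1.9, 3.3, -4.8]
gripper_width: 0.146
gripper_force: 30.1
```

>>> apply_moves([
  [[-0.0002, -0.0064, 0], -4.1],
  [[-0.0002, -0.0064, 0], -4.1],
  [[-0.0003, -0.0064, 0], -4.1],
  [[-0.0002, -0.0064, 0], -4.1],
  [[-0.0002, -0.0064, 0], -4.1],
])

```text
time_s: 14.43
tcp_pos: [0.5326, -0.087, 0.1382]
ee_rot: [[-0.772, -0.636, -0.001], [-0.636, 0.772, 0.002], [-0.001, 0.002, -1.0]]
wrist_force: [-1.8, 2.3, -5.8]
gripper_width: 0.145
gripper_force: 30.1
```

```bash
python3 side.py|tail -1; python3 col.py | sed -n 4,8p
```

```text
14.4833 [ 0.53314062 -0.08766576  0.13819333] [-1.99  1.99 -4.03] [0.7  0.66 0.35] 0.012817672602504902 30.22028105071513
 [ 91 125 149 148 143 139 135 130 101  56  57]
 [ 69 102 129 132 141 143 128 116  91  48  45]
 [ 55  68  85 106 120 115  98  70  57  43  45]
 [ 51  52  56  59  57  50  48  46  45  46  45]
 [ 45  46  50  55  54  50  52  51  47  46  45]
```

Still at the mark; continuing to shut.

>>> apply_moves([
  [[-0.0002, -0.0064, 0], -4.1],
  [[-0.0002, -0.0064, 0], -4.1],
  [[-0.0003, -0.0064, 0], -4.1],
  [[-0.0002, -0.0064, 0], -4.1],
  [[-0.0002, -0.0064, 0], -4.1],
])

```text
time_s: 14.95
tcp_pos: [0.556, -0.1075, 0.138]
ee_rot: [[-0.503, -0.864, -0.002], [-0.864, 0.503, 0.002], [-0.0, 0.003, -1.0]]
wrist_force: [-5.1, 3.2, -2.4]
gripper_width: 0.143
gripper_force: 30.0
```

>>> apply_moves([
  [[-0.0002, -0.0064, 0], -4.1],
  [[-0.0002, -0.0064, 0], -4.1],
  [[-0.0003, -0.0064, 0], -4.1],
  [[-0.0002, -0.0064, 0], -4.1],
  [[-0.0002, -0.0064, 0], -4.1],
])

```text
time_s: 15.37
tcp_pos: [0.5863, -0.1185, 0.138]
ee_rot: [[-0.169, -0.986, -0.002], [-0.986, 0.169, 0.002], [-0.002, 0.002, -1.0]]
wrist_force: [-3.2, 3.6, -4.0]
gripper_width: 0.145
gripper_force: 30.0
```

>>> apply_moves([
  [[0, 0, 0], 0],
  [[0, 0, 0], 0],
  [[0, 0, 0], 0],
])

```text
time_s: 15.62
tcp_pos: [0.5877, -0.1184, 0.1381]
ee_rot: [[-0.17, -0.986, 0.002], [-0.986, 0.17, 0.001], [-0.001, -0.002, -1.0]]
wrist_force: [1.7, 3.1, -7.8]
gripper_width: 0.149
gripper_force: 30.2
```

```bash
python3 side.py|tail -1; python3 col.py | sed -n 4,8p; python3 -c "
from h import *
s=r.sense();R=np.array(s['ee_rot']);print(np.degrees(np.arctan2(R[1,0],R[0,0])))"
```

```text
15.6667 [ 0.58769541 -0.11842278  0.13815015] [ 2.63  2.78 -8.63] [ 0.91 -0.57  0.22] 0.012835408663747105 30.19071565773629
 [ 91 126 152 151 140 142 140 131 103  53  52]
 [ 67  98 128 135 145 143 134 117  93  49  46]
 [ 51  62  87 107 120 118 103  81  57  46  43]
 [ 52  52  56  53  56  53  50  48  46  45  44]
 [ 48  50  48  52  53  49  51  51  46  44  48]
-99.72538644356393
```

>>> apply_moves([
  [[0, -0.0015, 0], -1.0],
  [[0, 0, 0], 0],
  [[0, 0, 0], 0],
])

```text
time_s: 15.97
tcp_pos: [0.588, -0.1185, 0.1381]
ee_rot: [[-0.152, -0.988, -0.001], [-0.988, 0.152, 0.002], [-0.002, 0.001, -1.0]]
wrist_force: [0.4, 5.6, -8.3]
gripper_width: 0.146
gripper_force: 30.0
```

>>> apply_moves([
  [[0, -0.001, 0], -0.6],
  [[0, 0, 0], 0],
  [[0, 0, 0], 0],
])

```text
time_s: 16.22
tcp_pos: [0.5881, -0.1186, 0.1381]
ee_rot: [[-0.143, -0.99, -0.003], [-0.99, 0.143, 0.002], [-0.002, 0.003, -1.0]]
wrist_force: [-1.3, 6.5, -6.0]
gripper_width: 0.146
gripper_force: 30.2
```

```bash
python3 side.py|tail -1; python3 col.py | sed -n 4,8p; python3 -c "
from h import *
s=r.sense();R=np.array(s['ee_rot']);print(np.degrees(np.arctan2(R[1,0],R[0,0])))"
```

```text
16.2667 [ 0.58807849 -0.11853133  0.13803457] [-1.95  5.96 -5.98] [ 1.8   0.43 -0.44] 0.012729259109443506 30.237680794671178
 [ 95 127 149 151 144 140 137 131 104  54  52]
 [ 71 102 130 137 144 144 134 119  93  51  46]
 [ 58  64  87 107 119 117 107  80  60  47  46]
 [ 54  51  55  57  56  53  48  48  46  49  45]
 [ 46  48  50  50  53  51  49  50  49  46  46]
-98.22631862544407
```

```bash
python3 -c "
from station import r
print(r.finish_job())"
```

```text
the job is handed in; nothing more can be done
None
```

The laser carriage is raised about 68 mm, with the collar's top edge at the tape's lower edge to within about 1 mm in the side view; the lever was swung fully open, then fully shut, is still gripped, and the job is handed in with no verdict returned.

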